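Cull the kiln posts and hold the post chest open

TASK

Five kiln posts stand on the dark kiln shelf slab: put the one that is too short and the one with its top broken off into the white scrap tray, leaving the three sound posts standing where they are. Then lift the lid of the green plywood post chest and hold it open at 40 degrees, still, so that the sound posts can be put away; the lid falls shut if let go, so finish while still holding it there. Do not disturb the bowl, the clay pot or the brush.

Things in the scene. Friction and masses are not known exactly. Their poses are not given: they have to be found in the camera images.
- kiln_shelf: Dark grey flat kiln shelf slab 250 x 170 x 12 mm on the table; origin at the centre of its underside, x along the 250 mm side, z up; its top is 12 mm above the table. The five posts stand on it, upright, about 80 mm apart.
- post_a_mid (a point): Sound post: Fired beige clay kiln post, 30 x 30 mm square, 65 mm tall, 0.12 kg. The point is its centre, half-way up; z along the post, x and y square to its faces.
- post_b_mid (a point): Sound post, the same as post_a.
- post_c_mid (a point): Sound post, the same as post_a.
- short_post_mid (a point): Short post (reject): Fired beige clay kiln post, 30 x 30 mm square, only 45 mm tall, 0.08 kg. The point is its centre, 22.5 mm up; z along the post, x and y square to its faces.
- broken_post_mid (a point): Broken post (reject): Fired beige clay kiln post, 30 x 30 mm square up to 38 mm; above that only a 12 mm thick remnant along its -x side (30 mm wide in y) stands up to 65 mm, the rest has broken off; 0.09 kg. The point is on the axis of the square, 32.5 mm up; z along the post. Its two faces across y are flat and 30 mm apart over the whole height.
- tray: White plastic scrap tray, fixed, open on top, 140 x 140 mm outside, 45 mm high, walls and floor 5 mm; origin at the centre of its underside, x and y along its sides, z up.
- lid_hinge (a point): Middle of the hinge line of the pale green painted plywood post chest, on the chest's top rim, 110 mm above the table, at the side away from the robot. Frame as the chest: x points from the chest's front towards the hinge, y along the hinge, z up; does not turn with the lid. The chest (fixed, 200 mm along x, 240 mm along y) lies on the -x side of this point.
- lid (a joint): Lid angle in rad: 0 shut and level, grows as the front edge rises (0.698 is 40 degrees), stops at 1.3. The lid is green painted plywood 212 mm (from the hinge to its front edge) x 250 mm x 12 mm, about 0.35 kg, and falls shut from any angle when let go. Its underside lies on the hinge line's level when shut and overhangs the chest's front by 12 mm.
- lid_bar (a point): Middle of the round steel bar handle on top of the lid: bar 12 mm thick, along y, 90 mm free between its two 14 mm thick legs; its axis is 165 mm from the hinge line towards the front and 35 mm above the lid's top face (47 mm above the hinge line), 157 mm above the table when shut, with 29 mm free under the bar. The frame turns with the lid.
- bowl_mid (a point): Bystander: yellow plastic bowl, 120 mm across, 50 mm high, beyond the work; centre, half-way up.
- pinch_pot_mid (a point): Bystander: small brown clay pot, 72 mm across, 60 mm high; centre, half-way up.
- brush_grip (a point): Bystander: wooden brush lying on the table between the robot and the tray; a point on its handle.
Not all that is in view belongs to the job. Leave any orange or turquoise look-alike of the part that bears short_post_mid alone.

How it is judged (in metres and radians):
On the way, in this order (a step that is already met when the one before it is completed fails the run):
1. the short and the broken post lie released in the scrap tray, the lid not yet opened (x of short_post_mid in the frame of tray between -0.065 and 0.065 m and y of short_post_mid in the frame of tray between -0.065 and 0.065 m and z of each of short_post_mid, broken_post_mid in the frame of tray below 0.075 m and contact force between the fingers and short_post below 0.1 N and linear speed of each of short_post, broken_post below 0.03 m/s and x of broken_post_mid in the frame of tray between -0.065 and 0.065 m and y of broken_post_mid in the frame of tray between -0.065 and 0.065 m and contact force between the fingers and broken_post below 0.1 N and value of joint lid below 0.1 rad), for 0.2 s.
2. the robot holds the lid at 40 degrees (value of joint lid between 0.611 and 0.785 rad and contact force between any of the fingers, the arm and lid above 0.5 N), for 0.3 s.
At the end, for the whole second after the job is handed in: The short and broken posts lie at rest inside the scrap tray; the three sound posts stand upright (within 0.2 rad) within 30 mm of where they were; the robot touches the lid with at least 0.5 N and carries it, still (under 0.05 rad/s), at 40 degrees, 5 degrees either way (all of step 2 and x of short_post_mid in the frame of tray between -0.065 and 0.065 m and y of short_post_mid in the frame of tray between -0.065 and 0.065 m and z of each of short_post_mid, broken_post_mid in the frame of tray below 0.075 m and contact force between the fingers and short_post below 0.1 N and linear speed of each of short_post, broken_post below 0.03 m/s and x of broken_post_mid in the frame of tray between -0.065 and 0.065 m and y of broken_post_mid in the frame of tray between -0.065 and 0.065 m and contact force between the fingers and broken_post below 0.1 N and distance of each of post_a_mid, post_b_mid, post_c_mid from where it was at the start of the episode below 0.03 m and angle between each of post_a_mid, post_b_mid, post_c_mid's own z axis and vertical below 0.2 rad and velocity of joint lid between -0.05 and 0.05 rad/s); the arm keeps its last pose, push and grip.
It fails at once if a bystander is shoved by more than 30 mm (distance of any of bowl_mid, pinch_pot_mid, brush_grip from where it was at the start of the episode above 0.03 m).
It fails at once if a sound post is knocked over or taken away (distance of any of post_a_mid, post_b_mid, post_c_mid from where it was at the start of the episode above 0.05 m).
It also fails if it takes over 61 s, if anything falls off the work surface, if the arm or the gripper's body presses on something with over 40 N, if the wrist force passes 120 N, or if a joint passes its speed limit or range.

ROBOT

A 7-joint arm with a two-finger parallel gripper is mounted at the origin on the work surface. World frame = base frame: x ahead of the robot, y to its left, z up, the work surface at z = 0. Lengths are in m, angles in degrees, forces in N, time in s.
With the tool pointing down it reaches from about 0.4 to 0.85 m from the base axis. Payload 10.4 kg.
Tool frame: the origin (TCP) lies on the centre line of the jaws, within the pads' length; the fingertips stand 14 mm ahead of it and the grasp point (between the pads) lies 5 mm behind it; z points along the fingers, y is the direction in which the jaws open and shut (so a half turn about z gives the same grasp; the last joint's range is limited). The gripper opens to 85 mm and grips with 20 to 120 N. Pads are 22 mm wide; open, the fingers measure 114 mm over their backs; the gripper's body (76 mm by 85 mm) begins 54 mm behind the grasp point. The pads swing forward as they close: fully open they stand 13 mm farther back than shut.
Start: joints at [-69.821, 19.034, -3.707, 83.658, 1.238, 77.344, -5.071], TCP at [0.229, 0.582, 0.245] pointing down, gripper open.
Joint ranges: [-148.97, 148.97], [-28.65, 121.19], [-84.17, 76.75], [9.2, 138.47], [-72.65, 252.65], [3.7, 117.97], [-149.18, 149.18]. Speed limits (degrees/s): [127.2, 127.2, 159.86, 159.86, 180, 180, 180].

INTERFACE

Orientations are given as [roll, pitch, yaw] about the fixed x, y, z axes, in that order (R = Rz(yaw) Ry(pitch) Rx(roll)).
In Python, from cell import arm gives the robot as it stands.
- The arm moves only by the tool move_arm, never from a script. Its argument "steps" is text: rows parted by semicolons, each of 7 numbers parted by spaces: the turn, a rotation vector about the tool's x, y, z in degrees, then the shift along the tool's x, y, z in m, then the closure, from -1 (fully open) to 1 (shut), so that 0 is half open. A call has 1 to 10 rows; each row shifts and turns the commanded pose from where the row before left it, along the tool's axes as they then stand; what a row does not reach is not made up. A row lasts 1/8 s, in which the tool goes at most 62.5 mm and 10.7 degrees, less where a joint would pass 70% of its speed; a pose out of reach is approached as far as the arm can. A call is refused whole if a number of a shift passes 0.0625 or a number of a turn 10.7, either way. A call with a gripper value outside its range is refused whole. The fingers move at their own pace and stop on an object; the grip force is fixed at half the most. Time passes only in rows, so rows that do not move let the fingers close. It gives the time, the measured TCP pose, the force and the opening at its end, in the units of the state.
- arm.read_state(): the state, without advancing time (a new reading comes with each control period).
- arm.read_camera(name): name is "scene" or "side" or "wrist"; returns a dict with "img" (400x640x3 uint8, red, green, blue), "fovy" (degrees; the focal length in pixels is half the picture's height over the tangent of half this angle, whatever the lens; pixels are square), "cx", "cy" (the principal point, pixels), "rvec" (rotation vector, rad) and "tvec" (3), from world to camera coordinates, as OpenCV has them. Camera axes: x right, y down, z forward; pixel columns grow to the right and rows downward; lengths in m; the calibration is good to about 2 mm. A picture is of the moment at which its call begins. There is no depth.
- arm.sign_off(): hands the job in, once; it reports no verdict.
The state is a dict: "time": time; "joints": joint angles; "joint_velocities": joint speeds; "tau": joint torques, N m; "tcp_pos": TCP position; "tool_rot": TCP orientation; "force": force on the tool from outside, world axes, zero at the start; "moment": the same for the moment, N m; "gripper_width": finger opening in m.
Only numpy, scipy, OpenCV 4.12 (cv2) and the standard library are available. Lean on these libraries where they do the work, as an engineer would, in place of code of your own. Each camera call takes 0.05 s, during which the arm holds its last target.

## Working session

There is one attempt and no reset: what is moved stays moved. The work goes in short steps, Python scripts to look and compute and a tool call to move; the robot and the scene stay as the last step left them, time stands still between calls to the robot, and variables do not carry over. Pictures are saved under pics/ and viewed, and the job is handed in when it is done.

Besides the shell and the picture viewer there is one more tool, called as name(argument=value, ...) on one line, values as JSON. move_arm: Moves the arm, as the interface text tells. Its arguments: {"type":"object","properties":{"steps":{"type":"string"}},"required":["steps"]}

```bash
ls; mkdir -p pics
cat > h.py <<'E'
import numpy as np,cv2
from cell import arm
from scipy.spatial.transform import Rotation as Ro
def cam(n):
    c=arm.read_camera(n);im=c["img"];h=im.shape[0]
    f=h/2/np.tan(np.radians(c["fovy"])/2)
    c["K"]=np.array([[f,0,c["cx"]],[0,f,c["cy"]],[0,0,1]]);c["R"]=cv2.Rodrigues(np.array(c["rvec"],float))[0];c["t"]=np.array(c["tvec"],float).ravel();c["C"]=-c["R"].T@c["t"];return c
def ray(c,u,v):
    d=c["R"].T@np.linalg.inv(c["K"])@np.array([u,v,1.]);return c["C"],d/np.linalg.norm(d)
def onz(c,u,v,z):
    C,d=ray(c,u,v);return C+d*(z-C[2])/d[2]
def proj(c,P):
    p=c["R"]@np.array(P,float)+c["t"];q=c["K"]@p;return q[:2]/q[2]
def save(n,im):cv2.imwrite("pics/"+n,cv2.cvtColor(im,cv2.COLOR_RGB2BGR))
E
python3 - <<'E'
from h import *
print(arm.read_state())
for n in("scene","side","wrist"):
    c=cam(n);save(n+"0.png",c["img"]);print(n,c["C"],c["fovy"],c["R"][2])
E
```

```text
pics
{'time': 0.0, 'joints': array([-69.82293682,  19.07253806,  -3.70460195,  83.70504378,
         1.23792936,  77.3434661 ,  -5.07140121]), 'joint_velocities': array([ 0.03440905,  0.10353976,  0.01329655, -0.03932686, -0.09889954,
       -0.06577519,  0.01920961]), 'tau': array([-3.32526934e-04, -6.25441718e+01,  4.89502237e-02, -3.91594577e+01,
        1.61654188e-02,  9.98968579e-03,  2.39245594e-05]), 'tcp_pos': array([0.22867996, 0.58128686, 0.24451768]), 'tool_rot': array([-1.79918934e+02,  4.86320176e-03,  1.58526291e+02]), 'force': array([ 0.29218477, -1.19848109, -0.31115179]), 'moment': array([-0.08862291,  0.00400173, -0.03335705]), 'gripper_width': 0.08533596651137199}
scene [ 0.95785186 -0.69947235  0.96876264] 49.49489700170434 [-0.33194818  0.57715005 -0.74612883]
side [0.40517106 0.56723834 0.86103834] 54.368176698257614 [ 0.18303718 -0.61500542 -0.76698482]
wrist [0.16783908 0.60508027 0.37263377] 62.26503949271076 [ 0.24627193 -0.09725372 -0.964309  ]
```

View pics/scene0.png

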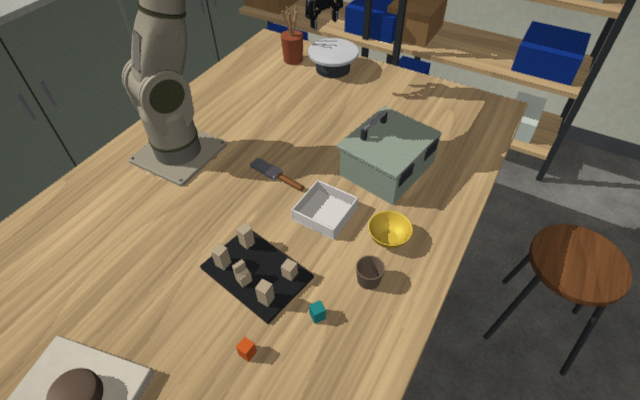

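View pics/side0.png

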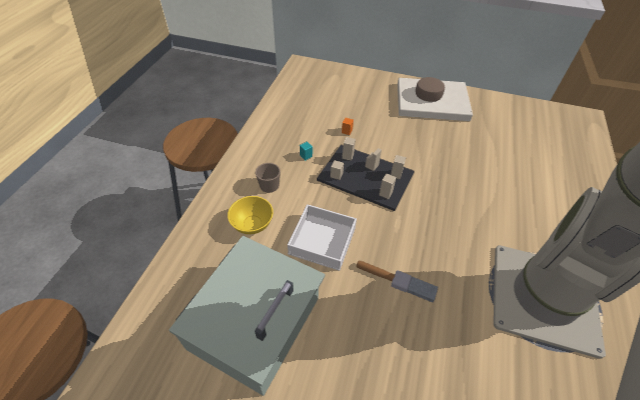

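View pics/wrist0.png

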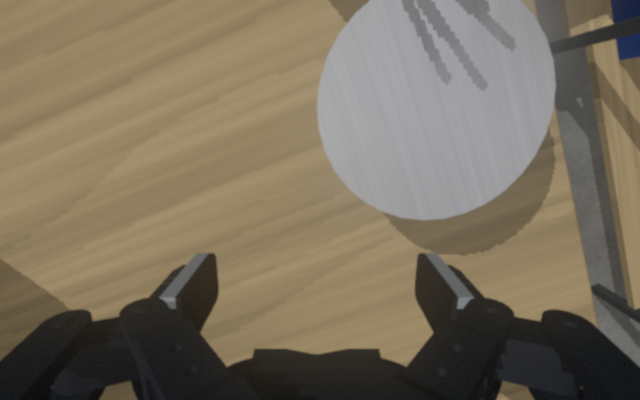

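Run:
```python
from h import *
a=cam("scene")["img"][215:365,190:340];b=cam("side")["img"][110:220,280:430]
a=cv2.resize(a,None,fx=4,fy=4,interpolation=cv2.INTER_CUBIC);b=cv2.resize(b,None,fx=5,fy=5,interpolation=cv2.INTER_CUBIC)
save("c_scene.png",a);save("c_side.png",b)
```

```text
(no output)
```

View pics/c_scene.png

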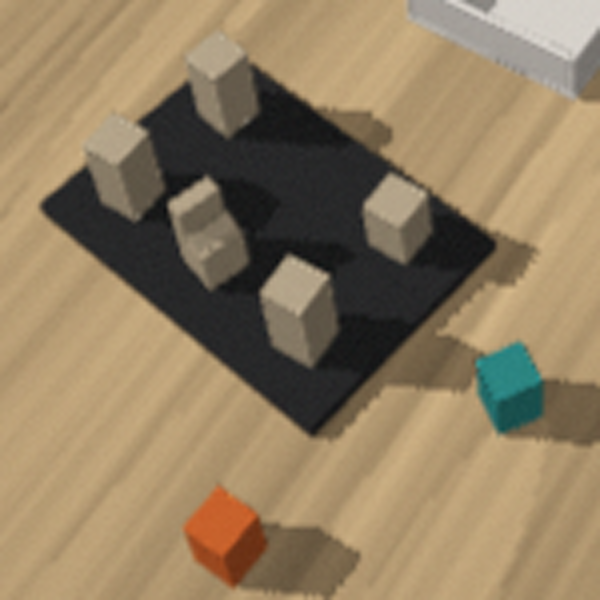

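View pics/c_side.png

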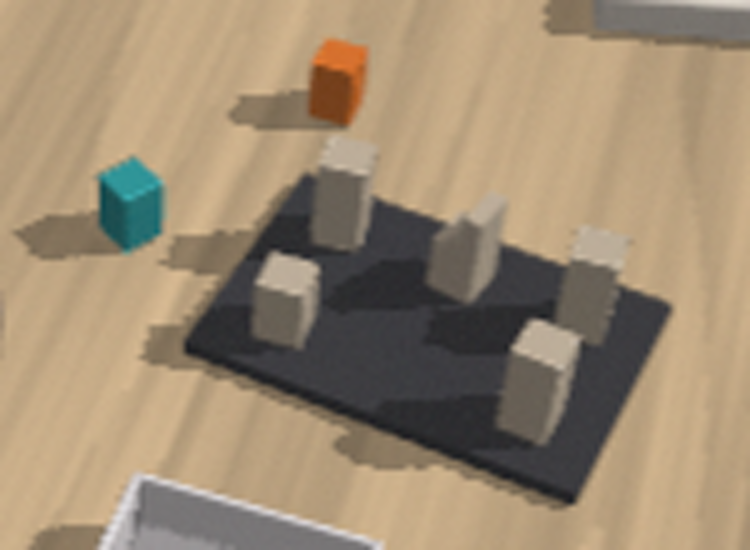

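Run:
```python
from h import *
s=cam("scene")["img"];d=cam("side")["img"]
def cr(im,u,v,w,h,k):
    o=cv2.resize(im[v:v+h,u:u+w],None,fx=k,fy=k,interpolation=cv2.INTER_CUBIC)
    for i in range(0,w,5):
        cv2.putText(o,str(u+i),(i*k,8),0,.3,(255,255,0));cv2.line(o,(i*k,0),(i*k,h*k),(255,255,0),1) if 0 else cv2.line(o,(i*k,10),(i*k,16),(255,255,0),1)
    for i in range(0,h,5):
        cv2.putText(o,str(v+i),(0,i*k+4),0,.3,(0,255,255));cv2.line(o,(20,i*k),(26,i*k),(0,255,255),1)
    return cv2.copyMakeBorder(o,2,2,2,2,cv2.BORDER_CONSTANT)
top=np.hstack([cr(s,225,252,32,40,9),cr(s,272,252,32,40,9)])
bot=np.hstack([cr(d,360,143,32,30,9),cr(d,323,155,32,30,9)])
save("fine.png",np.vstack([top,bot])[:,:])
print(np.vstack([top,bot]).shape)
# tray, chest crops
save("tray_scene.png",cr(s,285,175,80,65,9)); save("chest_scene.png",cr(s,330,100,115,105,6)); save("chest_side.png",cr(d,165,230,165,165,4)); save("tray_side.png",cr(d,280,200,85,70,9))
```

```text
(638, 584, 3)
```

View pics/fine.png

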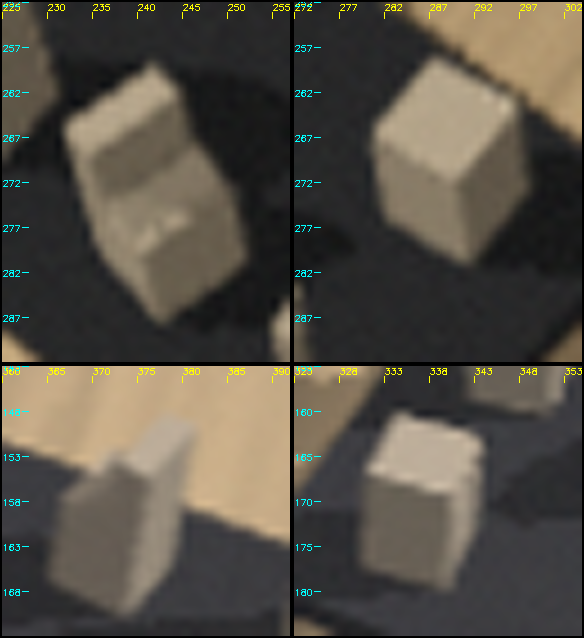

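View pics/tray_scene.png

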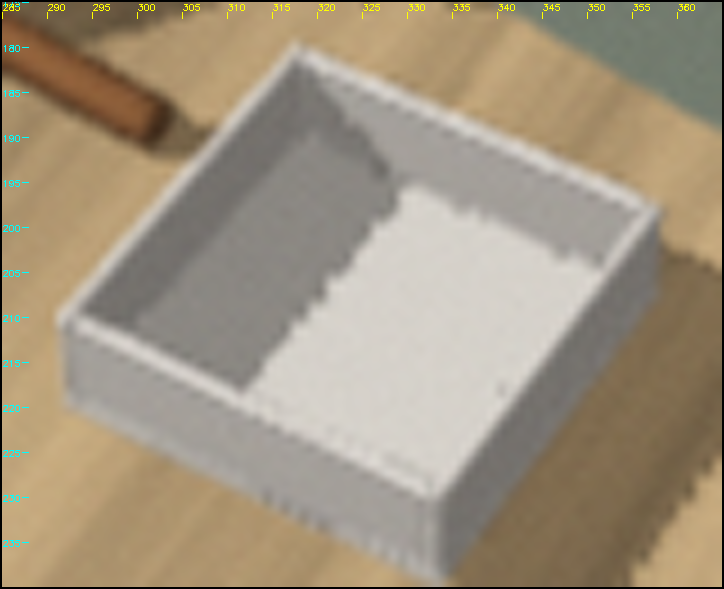

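View pics/chest_scene.png

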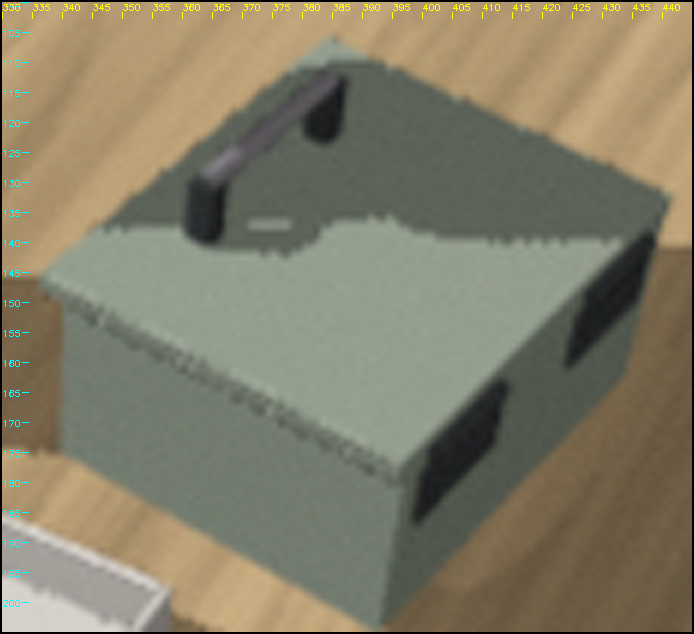

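View pics/chest_side.png

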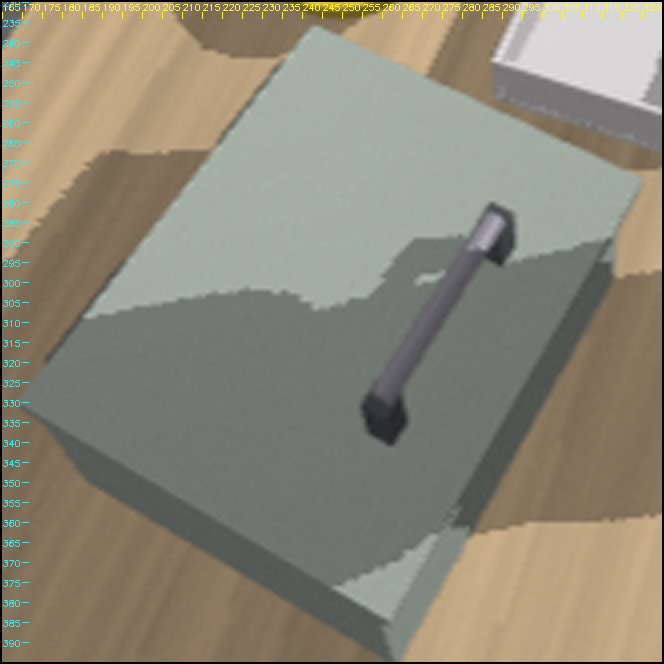

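```bash
cat > meas.py <<'E'
from h import *
np.set_printoptions(precision=4,suppress=True)
S=cam("scene");D=cam("side")
def show(n,c,pts,z):
    P=np.array([onz(c,u,v,z) for u,v in pts]);m=P.mean(0)
    e=np.diff(np.vstack([P,P[:1]]),axis=0)
    print(n,"mean",m,"len",np.linalg.norm(e,axis=1),"ang",np.degrees(np.arctan2(e[:,1],e[:,0])));return P
show("short sc",S,[(281.1,266),(288,258.1),(296.9,263.2),(290.2,271.8)],.057)
show("short si",D,[(334.4,160),(344.2,162.9),(340.9,168.8),(330.9,166.2)],.057)
show("rem sc",S,[(232,266),(241.8,258.8),(244.8,262.3),(235,269.6)],.077)
show("rem si",D,[(378.7,147.9),(381.4,149.6),(375.9,155.1),(372.9,153.2)],.077)
print(show("brbase sc L F R",S,[(235.6,279),(242.8,287.7),(252.2,280.3)],.012))
print(show("brbase si L F R",D,[(365.1,166.2),(373.7,170.7),(379.6,164)],.012))
show("tray",S,[(291.7,210.1),(317.8,180),(358.1,197.9),(333.1,229.6)],.045)
print(show("lid sc",S,[(336.7,146),(384.7,106),(441.3,132.7),(396.3,177.7)],.122))
print(show("lid si",D,[(243.3,235.8),(324.5,274.5),(262,384.5),(170,331.5)],.122))
print(onz(S,375,120.5,.16),onz(D,274,309.5,.16))
print(show("bowl",S,[(390,229)],.025),show("pot",S,[(370,272)],.03))
# sound posts, tops, scene crop coordinates /4
for p in [(222,53),(120,140),(300,283)]: print("sound",onz(S,190+p[0]/4,215+p[1]/4,.077))
E
python3 meas.py
```

```text
short sc mean [ 0.5831 -0.2239  0.057 ] len [0.0283 0.0277 0.0294 0.0289] ang [ 85.4362  -4.09   -92.1601 173.7631]
short si mean [ 0.5803 -0.2234  0.057 ] len [0.0307 0.0265 0.0304 0.028 ] ang [175.0577  83.8338  -2.045  -95.4289]
rem sc mean [ 0.4827 -0.2933  0.077 ] len [0.0297 0.0134 0.0297 0.0135] ang [  74.0175  -20.4136 -105.8714  159.7381]
rem si mean [ 0.4797 -0.2922  0.077 ] len [0.0102 0.0301 0.0113 0.03  ] ang [ 152.453    69.3756  -27.0683 -112.5491]
brbase sc L F R mean [ 0.4924 -0.3013  0.012 ] len [0.0331 0.0301 0.0429] ang [ -20.056    74.5539 -155.7687]
[[ 0.469  -0.3033  0.012 ]
 [ 0.5001 -0.3147  0.012 ]
 [ 0.5082 -0.2857  0.012 ]]
brbase si L F R mean [ 0.4846 -0.2911  0.012 ] len [0.0311 0.0358 0.0467] ang [ 160.0641 -108.3478   30.016 ]
[[ 0.5078 -0.2868  0.012 ]
 [ 0.4786 -0.2762  0.012 ]
 [ 0.4673 -0.3102  0.012 ]]
tray mean [0.5572 0.0049 0.045 ] len [0.1376 0.1368 0.1358 0.1342] ang [ 88.0032  -2.4004 -93.1037 178.3564]
lid sc mean [0.6331 0.2645 0.122 ] len [0.2512 0.2087 0.2472 0.2078] ang [  80.1766  -11.0084 -100.0282  170.1082]
[[0.5093 0.1596 0.122 ]
 [0.5521 0.4072 0.122 ]
 [0.757  0.3673 0.122 ]
 [0.714  0.1239 0.122 ]]
lid si mean [0.6275 0.2718 0.122 ] len [0.2091 0.2467 0.2074 0.2502] ang [169.5095  80.1723  -9.5344 -99.4363]
[[0.7095 0.1302 0.122 ]
 [0.5039 0.1683 0.122 ]
 [0.546  0.4114 0.122 ]
 [0.7506 0.3771 0.122 ]]
[0.5746 0.2777 0.16  ] [0.5684 0.2896 0.16  ]
bowl mean [0.7494 0.0267 0.025 ] len [0.] ang [0.]
pot mean [ 0.762  -0.1281  0.03  ] len [0.] ang [0.]
[[0.7494 0.0267 0.025 ]] [[ 0.762  -0.1281  0.03  ]]
sound [ 0.4315 -0.195   0.077 ]
sound [ 0.417  -0.2821  0.077 ]
sound [ 0.5735 -0.3111  0.077 ]
```

Rejects: short post = scene (289,266) / side (337,164), beige and low; broken post = scene (242,272) / side (372,158), with its remnant on the robot side. Look-alikes to leave: orange (246,349), turquoise (317,312), and the three full-height sound posts (245,236), (220,256), (264,292). The crops above confirm the choice, and both views agree to about 3 mm.

move_arm(steps="0 0 10.5 0 0 0 -1;0 0 10.5 0 0 0 -1;0 0 10.5 0 0 0 -1;0 0 10.5 0 0 0 -1;0 0 10.5 0 0 0 -1;0 0 10.5 0 0 0 -1;0 0 10.5 0 0 0 -1")

```text
time: 1.32
tcp_pos: [0.2288, 0.5816, 0.2454]
tool_rot: [-180.0, -0.0, 84.7]
force: [0.5, 0.6, 0.4]
gripper_width: 0.0851
```

move_arm(steps="0 0 0 -0.03 0.045 0 -1;0 0 0 -0.03 0.045 0 -1;0 0 0 -0.04 0.04 0 -1;0 0 0 -0.04 0.04 0 -1;0 0 0 -0.045 0.03 0 -1;0 0 0 -0.045 0.03 0 -1;0 0 0 -0.05 0.025 0 -1;0 0 0 -0.05 0.025 0 -1;0 0 0 -0.05 0.025 0 -1;0 0 0 -0.05 0.025 0 -1")

```text
time: 2.58
tcp_pos: [0.5207, 0.123, 0.2456]
tool_rot: [180.0, -0.0, 85.0]
force: [0.4, 0.6, 0.7]
gripper_width: 0.0853
```

move_arm(steps="0 0 0 -0.05 0.015 0 -1;0 0 0 -0.05 0.015 0 -1;0 0 0 -0.05 0.015 0 -1;0 0 0 -0.05 0.015 0 -1;0 0 0 -0.05 0.01 0 -1;0 0 0 -0.05 0.01 0 -1;0 0 0 0 0 0.04 -1;0 0 0 0 0 0 -1")

```text
time: 3.58
tcp_pos: [0.5725, -0.1807, 0.2029]
tool_rot: [-179.7, -0.0, 85.0]
force: [-0.2, -0.3, 1.5]
gripper_width: 0.0853
```

```bash
cat > go.py <<'E'
from h import *
import sys
np.set_printoptions(precision=4,suppress=True)
s=arm.read_state();R=Ro.from_euler("xyz",s["tool_rot"],degrees=True)
print("t",s["time"],"tcp",s["tcp_pos"],s["tool_rot"],"F",s["force"],"w",s["gripper_width"],"q",s["joints"])
if len(sys.argv)>3:
    a=[float(x) for x in sys.argv[1:]]
    print("tool shift",R.inv().apply(np.array(a[:3])-s["tcp_pos"]))
    if len(a)>5:
        print("turn",np.degrees((R.inv()*Ro.from_euler("xyz",a[3:6],degrees=True)).as_rotvec()))
E
python3 go.py .582 -.2237 .045 180 0 85; python3 -c "
from h import *
save('w1.png',cam('wrist')['img'])"
```

```text
t 3.575 tcp [ 0.5725 -0.1807  0.2029] [-179.7179   -0.0302   84.9982] F [-0.2332 -0.3068  1.473 ] w 0.0853145650399286 q [-16.783   20.0208  37.5572  92.4537 -12.624   72.1351  18.0517]
tool shift [-0.042   0.014   0.1578]
turn [-0.2821 -0.0302 -0.0017]
```

View pics/w1.png

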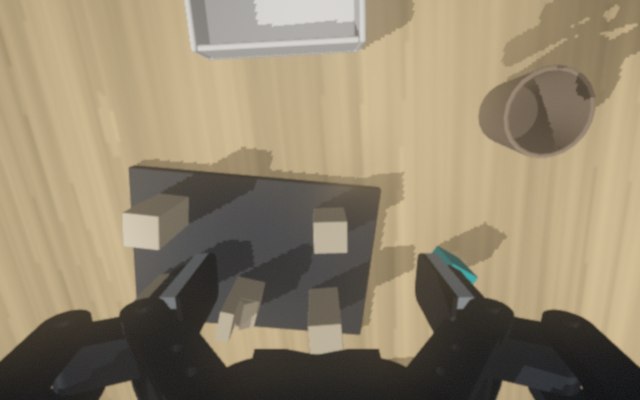

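Run:
```python
from h import *
c=cam("wrist");im=c["img"]
o=cv2.resize(im[190:360,200:400],None,fx=4,fy=4,interpolation=cv2.INTER_CUBIC)[:600];save("w1c.png",o)
for P in [(.582,-.2237,.057),(.489,-.296,.05),(.481,-.2927,.077)]: print(proj(c,P))
```

```text
[328.53908886 238.08701736]
[238.83041601 312.26933467]
[222.55274831 327.35703137]
```

View pics/w1c.png

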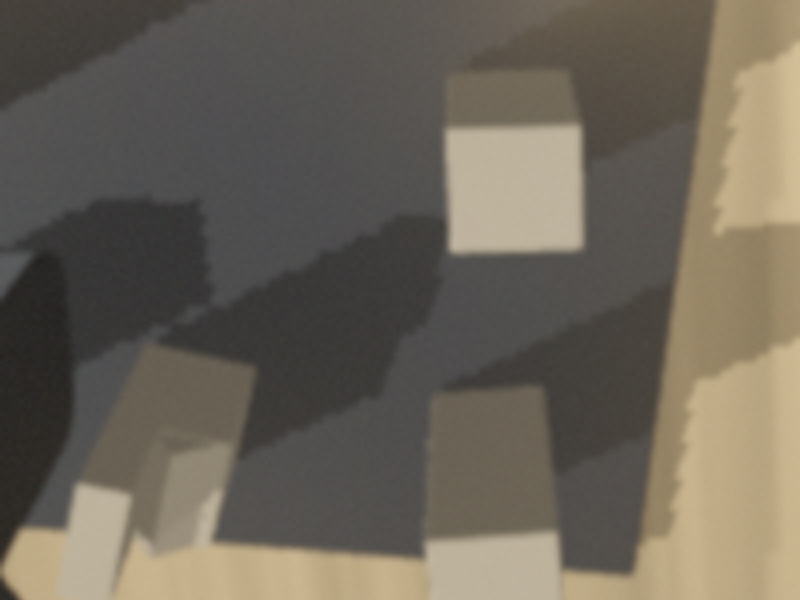

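move_arm(steps="0 0 0 -0.042 0.014 0 -1;0 0 0 0 0 0.04 -1;0 0 0 0 0 0.04 -1;0 0 0 0 0 0.04 -1;0 0 0 0 0 0.03 -1;0 0 0 0 0 0.015 -1;0 0 0 0 0 0 -1")

```text
time: 4.55
tcp_pos: [0.5847, -0.2237, 0.0407]
tool_rot: [180.0, -0.0, 85.1]
force: [0.1, 0.1, -0.5]
gripper_width: 0.0854
```

move_arm(steps="0 0 0 0 0 0 0.3;0 0 0 0 0 0 1;0 0 0 0 0 0 1;0 0 0 0 0 0 1;0 0 0 0 0 0 1;0 0 0 0 0 0 1")

```text
time: 5.3
tcp_pos: [0.5847, -0.2244, 0.0411]
tool_rot: [179.9, -0.0, 85.0]
force: [-1.1, -0.0, 6.8]
gripper_width: 0.0292
```

move_arm(steps="0 0 0 0 0 -0.03 1;0 0 0 0 0 -0.05 1;0 0 0 0 0 -0.05 1;0 0 0 0.04 -0.008 0 1;0 0 0 0.04 -0.012 0 1;0 0 0 0.04 -0.012 0 1;0 0 0 0.04 -0.012 0 1;0 0 0 0.035 -0.004 0 1;0 0 0 0 0 0 1")

```text
time: 6.42
tcp_pos: [0.5532, -0.0223, 0.1701]
tool_rot: [-180.0, -0.1, 85.3]
force: [-0.6, 0.2, -0.1]
gripper_width: 0.0289
```

```bash
python3 go.py .556 -.026 .04; python3 -c "
from h import *
save('w2.png',cam('wrist')['img'])"
```

```text
t 6.425 tcp [ 0.5532 -0.0223  0.1701] [-179.9747   -0.0794   85.3184] F [-0.6342  0.1656 -0.135 ] w 0.028875513760057717 q [-32.174   14.5444  34.6209 101.8527  -9.047   66.3809   0.5512]
tool shift [-0.0037  0.0031  0.1301]
```

View pics/w2.png

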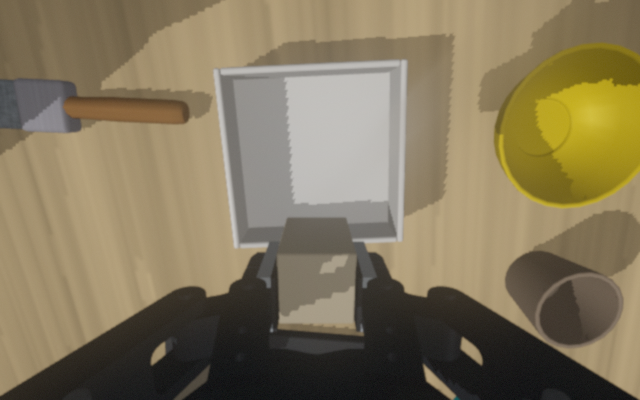

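Run:
```python
from h import *
c=cam("wrist")
P=np.array([onz(c,u,v,.045) for u,v in [(218,71),(406,62),(402,240),(235,246)]]);print(P,P.mean(0))
```

```text
[[ 0.49268452  0.0750779   0.045     ]
 [ 0.62680701  0.06971088  0.045     ]
 [ 0.62174709 -0.06573465  0.045     ]
 [ 0.48475144 -0.05941817  0.045     ]] [0.55649751 0.00490899 0.045     ]
```

move_arm(steps="0 0 0 -0.004 0.003 0.04 1;0 0 0 0 0 0.04 1;0 0 0 0 0 0.03 1;0 0 0 0 0 0.015 1;0 0 0 0 0 0.007 1;0 0 0 0 0 0 1;0 0 0 0 0 0 0.1;0 0 0 0 0 0 0.1;0 0 0 0 0 0 0.1")

```text
time: 7.65
tcp_pos: [0.5563, -0.0299, 0.0387]
tool_rot: [180.0, -0.0, 85.0]
force: [-0.2, -0.8, -0.4]
gripper_width: 0.0383
```

move_arm(steps="0 0 0 0 0 -0.02 0.1;0 0 0 0 0 -0.05 0;0 0 0 0 0 -0.06 -1;0 0 0 0 0 -0.03 -1;0 0 0 0 0 0 -1")

```text
time: 8.28
tcp_pos: [0.5574, -0.0303, 0.2022]
tool_rot: [179.7, -0.1, 85.0]
force: [-0.3, -0.1, -0.2]
gripper_width: 0.0851
```

```bash
python3 go.py .489 -.296 .2; python3 -c "
from h import *
save('w3.png',cam('wrist')['img'])"
```

```text
t 8.275 tcp [ 0.5574 -0.0303  0.2022] [179.6762  -0.1044  85.0001] F [-0.3339 -0.1087 -0.1646] w 0.08511579231299765 q [-32.5315  13.1817  35.9085  99.3481  -8.2914  69.7757   0.4926]
tool shift [-0.2706 -0.045   0.0015]
```

View pics/w3.png

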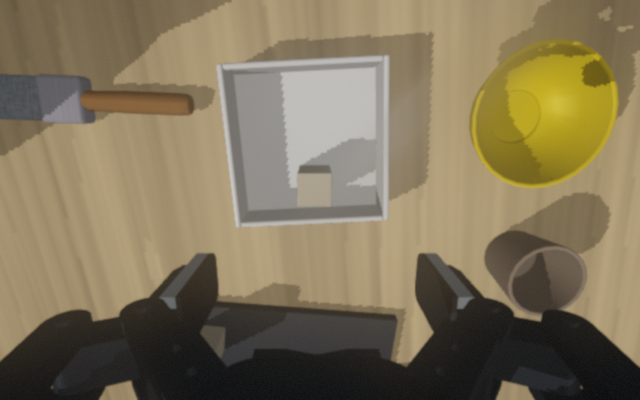

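move_arm(steps="0 0 0 -0.045 -0.0075 0 -1;0 0 0 -0.045 -0.0075 0 -1;0 0 0 -0.045 -0.0075 0 -1;0 0 0 -0.045 -0.0075 0 -1;0 0 0 -0.045 -0.0075 0 -1;0 0 0 -0.045 -0.0075 0 -1;0 0 0 0 0 0 -1")

```text
time: 9.2
tcp_pos: [0.4851, -0.2989, 0.1978]
tool_rot: [-179.9, 0.1, 84.6]
force: [-0.3, 0.6, -0.8]
gripper_width: 0.0852
```

move_arm(steps="0 0 10.3 0 0 0 -1;0 0 10.3 0 0 0 -1;0 0 10.3 0 0 0 -1;0 0 10.3 0 0 0 -1;0 0 10.3 0 0 0 -1;0 0 10.3 0 0 0 -1;0 0 10.3 0 0 0 -1;0 0 10.3 0 0 0 -1;0 0 10.3 0 0 0 -1;0 0 10.3 0 0 0 -1")

```text
time: 10.45
tcp_pos: [0.4878, -0.2938, 0.1976]
tool_rot: [-180.0, 0.1, -18.3]
force: [0.2, 1.0, -0.3]
gripper_width: 0.0855
```

move_arm(steps="0 0 0 -0.035 0 0 -1;0 0 0 -0.035 0 0 -1;0 0 0 0 0 0 -1")

```text
time: 10.82
tcp_pos: [0.4198, -0.2714, 0.1974]
tool_rot: [-179.8, 0.1, -17.9]
force: [1.1, 1.0, 0.0]
gripper_width: 0.0852
```

```bash
python3 go.py .489 -.296 .036 180 0 -18; python3 -c "
from h import *
c=cam('wrist')
for P in [(.489,-.296,.05),(.481,-.2927,.077)]: print(proj(c,P))
save('w4.png',c['img'])"
```

```text
t 10.825 tcp [ 0.4198 -0.2714  0.1974] [-179.7538    0.0834  -17.9022] F [1.0694 0.9586 0.0466] w 0.08523728469203519 q [-38.0485  10.4399  73.2468 108.4709 -10.9379  68.9971 -68.9805]
tool shift [0.0736 0.0028 0.1613]
turn [-0.2462  0.0836  0.0976]
[319.46780363 104.7196245 ]
[318.65868778 116.45951561]
```

View pics/w4.png

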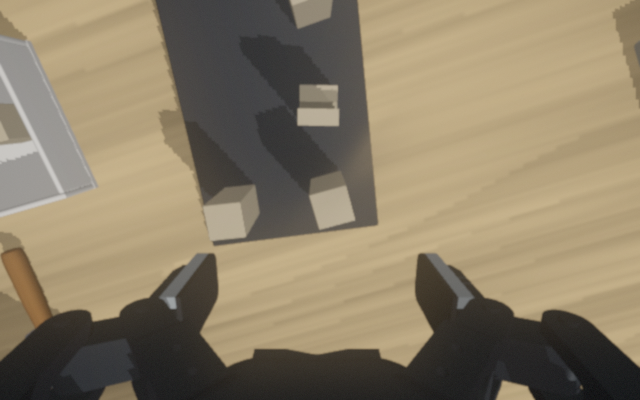

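move_arm(steps="0 0 0 0.037 0.0015 0 -1;0 0 0 0.037 0.0015 0 -1;0 0 0 0 0 0.04 -1;0 0 0 0 0 0 -1")

```text
time: 11.38
tcp_pos: [0.4898, -0.2984, 0.1553]
tool_rot: [180.0, 0.3, -18.0]
force: [-0.1, 0.2, 0.1]
gripper_width: 0.0851
```

```bash
python3 go.py .489 -.296 .036 180 0 -18
```

```text
t 11.375 tcp [ 0.4898 -0.2984  0.1553] [179.9636   0.3423 -17.9695] F [-0.0902  0.1681  0.0536] w 0.08511955997103475 q [-21.6667  27.3599  62.178  100.3678 -25.7373  68.5119 -60.2031]
tool shift [-0.0007 -0.0021  0.1194]
turn [0.0365 0.3423 0.0306]
```

move_arm(steps="0 0 0 -0.001 -0.002 0.03 -1;0 0 0 0 0 0.03 -1;0 0 0 0 0 0.03 -1;0 0 0 0 0 0.02 -1;0 0 0 0 0 0.008 -1;0 0 0 0 0 0 -1")

```text
time: 12.12
tcp_pos: [0.4905, -0.2971, 0.0407]
tool_rot: [-180.0, -0.0, -18.0]
force: [0.1, 0.3, 1.0]
gripper_width: 0.0852
```

move_arm(steps="0 0 0 0 0 0 0.3;0 0 0 0 0 0 1;0 0 0 0 0 0 1;0 0 0 0 0 0 1;0 0 0 0 0 0 1;0 0 0 0 0 0 1")

```text
time: 12.88
tcp_pos: [0.4907, -0.2971, 0.0408]
tool_rot: [-180.0, -0.0, -18.0]
force: [-0.8, 1.3, 6.1]
gripper_width: 0.0291
```

move_arm(steps="0 0 0 0 0 -0.02 1;0 0 0 0 0 -0.04 1;0 0 0 0 0 -0.05 1;0 0 0 0 0 -0.04 1;0 0 0 0 0 0 1")

```text
time: 13.5
tcp_pos: [0.4912, -0.2981, 0.1939]
tool_rot: [-180.0, -0.3, -18.0]
force: [0.0, -0.0, -1.3]
gripper_width: 0.0292
```

```bash
python3 go.py .556 .038 .18; python3 -c "
from h import *
c=cam('side')
save('s5.png',cv2.resize(c['img'][100:260,220:440],None,fx=3,fy=3))"
```

```text
t 13.5 tcp [ 0.4912 -0.2981  0.1939] [-179.994    -0.2898  -18.0022] F [ 0.0205 -0.0434 -1.2648] w 0.029163132078659074 q [-23.7652  24.7493  64.509   98.2877 -23.5632  71.7366 -61.7947]
tool shift [-0.0423 -0.3397  0.0137]
```

View pics/s5.png

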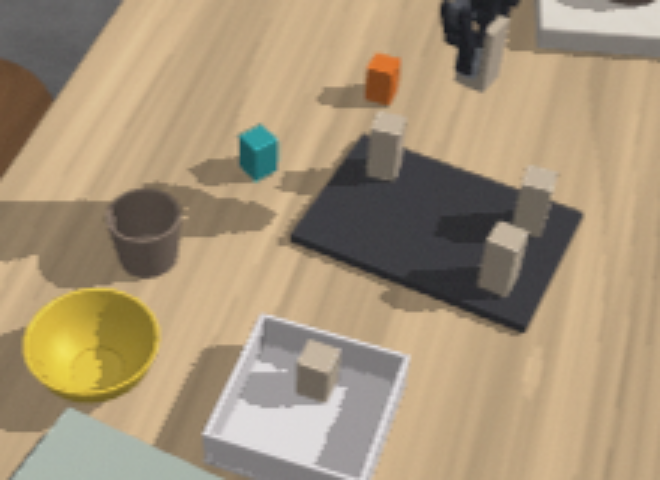

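move_arm(steps="0 0 -10.3 0 0 0 1;0 0 -10.3 0 0 0 1;0 0 -10.3 0 0 0 1;0 0 -10.3 0 0 0 1;0 0 -10.3 0 0 0 1;0 0 -10.3 0 0 0 1;0 0 -10.3 0 0 0 1;0 0 -10.3 0 0 0 1;0 0 -10.3 0 0 0 1;0 0 -10.3 0 0 0 1")

```text
time: 14.8
tcp_pos: [0.4895, -0.2966, 0.1891]
tool_rot: [-179.9, -0.0, 85.4]
force: [0.8, -0.8, -0.8]
gripper_width: 0.0292
```

move_arm(steps="0 0 0 0.042 0.004 0 1;0 0 0 0.042 0.004 0 1;0 0 0 0.042 0.004 0 1;0 0 0 0.042 0.004 0 1;0 0 0 0.042 0.004 0 1;0 0 0 0.042 0.004 0 1;0 0 0 0.042 0.004 0 1;0 0 0 0.042 0.004 0 1;0 0 0 0 0 0 1")

```text
time: 15.92
tcp_pos: [0.5506, 0.039, 0.1888]
tool_rot: [-179.9, -0.0, 85.4]
force: [1.1, -0.6, -0.9]
gripper_width: 0.0293
```

```bash
python3 go.py .556 .038 .037 180 0 86;python3 -c "
from h import *
save('w6.png',cam('wrist')['img'])"
```

```text
t 15.925 tcp [0.5506 0.039  0.1888] [-179.8547   -0.0027   85.3669] F [ 1.0506 -0.5756 -0.8839] w 0.029302036641303257 q [-36.8923  13.0407  32.3995 100.6668  -7.4918  68.5793  -7.0323]
tool shift [-0.0005  0.0058  0.1518]
turn [-0.1453 -0.0035 -0.6331]
```

View pics/w6.png

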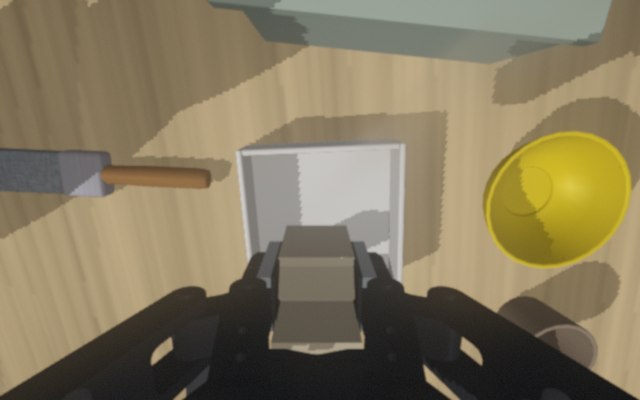

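move_arm(steps="0 0 0 0 0.006 0.05 1;0 0 0 0 0 0.04 1;0 0 0 0 0 0.035 1;0 0 0 0 0 0.015 1;0 0 0 0 0 0.01 1;0 0 0 0 0 0 1;0 0 0 0 0 0 0.1;0 0 0 0 0 0 0.1;0 0 0 0 0 0 0.1")

```text
time: 17.1
tcp_pos: [0.5576, 0.0346, 0.0408]
tool_rot: [180.0, -0.0, 85.0]
force: [0.6, 0.4, 0.5]
gripper_width: 0.0383
```

move_arm(steps="0 0 0 0 0 -0.02 0.1;0 0 0 0 0 -0.05 0.1;0 0 0 0 0 -0.06 0;0 0 0 0 0 -0.05 0;0 0 0 0 0 0 0")

```text
time: 17.73
tcp_pos: [0.5593, 0.0345, 0.2246]
tool_rot: [179.6, -0.2, 85.0]
force: [0.4, 0.2, -1.2]
gripper_width: 0.0428
```

```bash
python3 go.py ;python3 -c "
from h import *
save('w7.png',cam('wrist')['img'])
c=cam('side')
save('s7.png',cv2.resize(c['img'][120:280,220:440],None,fx=3,fy=3))"
```

```text
t 17.725 tcp [0.5593 0.0345 0.2246] [179.6087  -0.1671  85.0186] F [ 0.4323  0.162  -1.2025] w 0.04278947028021542 q [-37.3157  12.0639  33.6326  97.3592  -7.0878  72.2628  -7.1317]
```

View pics/s7.png

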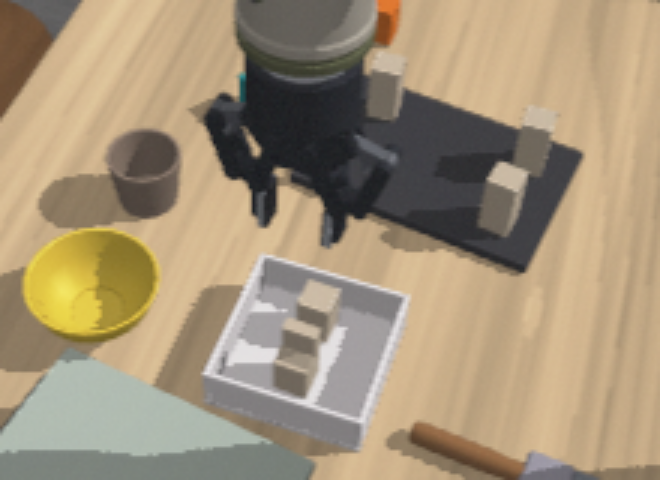

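View pics/w7.png

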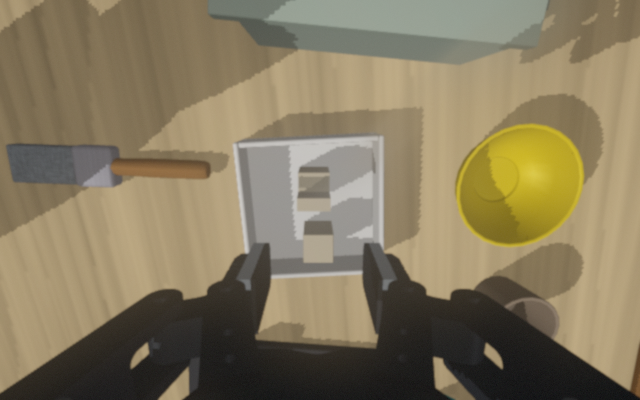

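move_arm(steps="0 0 5 0 0 -0.03 -1;0 0 0 0.05 0 -0.03 -1;0 0 0 0.05 0 0 -1;0 0 0 0.04 0 0 -1;0 0 0 0 0 0 -1;0 0 0 0 0 0 -1")

```text
time: 18.58
tcp_pos: [0.5812, 0.1714, 0.2789]
tool_rot: [-179.9, 0.1, 80.0]
force: [1.2, -0.4, 0.6]
gripper_width: 0.0855
```

```bash
python3 go.py .572 .282 .22 180 0 80;python3 -c "
from h import *
c=cam('wrist');print(proj(c,(.572,.282,.157)))
save('w8.png',c['img'])"
```

```text
t 18.575 tcp [0.5812 0.1714 0.2789] [-179.907     0.1095   79.9865] F [ 1.1859 -0.3569  0.5845] w 0.08552095435044355 q [-44.9798  16.8241  30.4258  85.2496  -8.4905  80.374  -24.201 ]
tool shift [ 0.1075 -0.0282  0.0587]
turn [-0.093   0.1095 -0.0136]
[273.47559601  50.02362138]
```

View pics/w8.png

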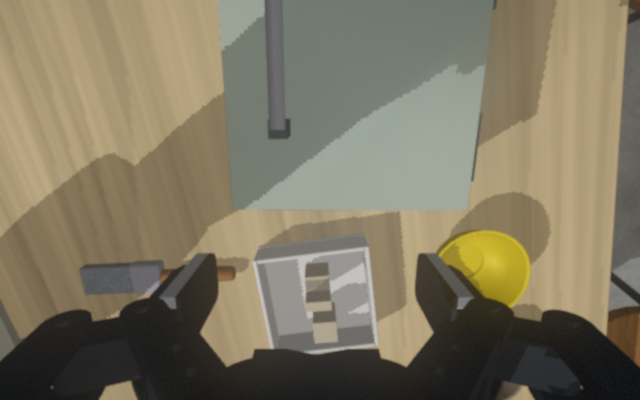

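Run:
```python
from h import *
c=cam("wrist")
a=onz(c,279.5,129,.160);b=onz(c,275.5,50,.157);b2=onz(c,275.,10,.157);print(a,b,b2,np.degrees(np.arctan2(*(b2-b)[[1,0]])))
print(a[:2]+.052*np.array([.1736,.985]))
L=onz(c,233,209,.122),onz(c,467,208,.122);print(L)
```

```text
[0.56582755 0.22832744 0.16      ] [0.57370726 0.28138457 0.157     ] [0.57853449 0.30582168 0.157     ] 78.82583057564136
[0.57485475 0.27954744]
(array([0.50588747, 0.16559339, 0.122     ]), array([0.71297054, 0.12977614, 0.122     ]))
```

move_arm(steps="0 0 0 0.05 -0.013 0 -1;0 0 0 0.056 -0.0135 0 -1;0 0 0 0 0 0 -1;0 0 0 0 0 0.04 -1;0 0 0 0 0 0.04 -1;0 0 0 0 0 0 -1")

```text
time: 19.42
tcp_pos: [0.5726, 0.2791, 0.1977]
tool_rot: [-179.8, 0.2, 79.9]
force: [-0.6, 0.3, 0.9]
gripper_width: 0.0857
```

```bash
python3 go.py .5735 .280 .153 180 0 80;python3 -c "
from h import *
c=cam('wrist')
save('w9.png',c['img'])"
```

```text
t 19.425 tcp [0.5726 0.2791 0.1977] [-179.7795    0.2202   79.9192] F [-0.6327  0.2622  0.9077] w 0.0856916727937941 q [-50.3736  23.5791  26.7891  86.4414 -10.821   72.8762 -32.3454]
tool shift [0.0012 0.0009 0.0447]
turn [-0.2206  0.2201 -0.0812]
```

View pics/w9.png

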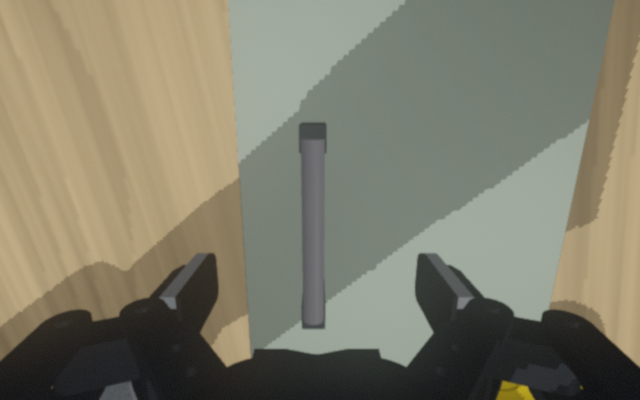

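move_arm(steps="0 0 0 0 -0.001 0.025 -1;0 0 0 0 0 0.019 -1;0 0 0 0 0 0 -1;0 0 0 0 0 0 0.3;0 0 0 0 0 0 0.7;0 0 0 0 0 0 0.9;0 0 0 0 0 0 1;0 0 0 0 0 0 1;0 0 0 0 0 0 1;0 0 0 0 0 0 1")

```text
time: 20.72
tcp_pos: [0.5711, 0.2819, 0.1567]
tool_rot: [-179.8, 0.0, 80.1]
force: [-10.2, -1.6, 9.1]
gripper_width: 0.0096
```

```bash
python3 go.py;python3 -c "
from h import *
c=cam('wrist')
save('w10.png',c['img'])
t=np.radians(np.arange(0,41,4));r=np.c_[-.165*np.cos(t)+.047*np.sin(t),.165*np.sin(t)+.047*np.cos(t)]
print(np.diff(r,axis=0),r[-1]-r[0])"
```

```text
t 20.725 tcp [0.5711 0.2819 0.1567] [-179.7968    0.0194   80.0752] F [-10.1851  -1.5523   9.0861] w 0.009616926811841522 q [-50.1549  25.3482  26.1035  89.208  -11.8056  68.3488 -31.7526]
[[0.00368049 0.01139533]
 [0.00446642 0.01111083]
 [0.00523059 0.01077221]
 [0.00596928 0.0103811 ]
 [0.00667889 0.00993941]
 [0.00735596 0.00944931]
 [0.00799719 0.00891316]
 [0.00859946 0.00833359]
 [0.00915983 0.00771343]
 [0.00967558 0.00705568]] [0.06881368 0.09506404]
```

View pics/w10.png

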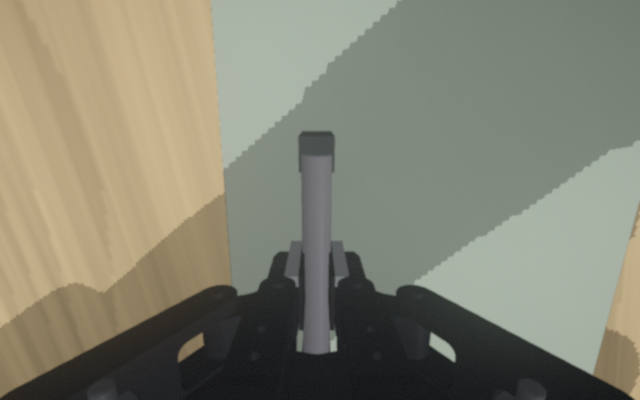

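move_arm(steps="0 0 0 0 0.001 -0.0057 1;0 0 0 0 0.0015 -0.0057 1;0 0 0 0 0.0022 -0.0056 1;0 0 0 0 0.0022 -0.0055 1;0 0 0 0 0.0026 -0.0054 1;0 0 0 0 0.0026 -0.0054 1;0 0 0 0 0.003 -0.0052 1;0 0 0 0 0.003 -0.0052 1;0 0 0 0 0 0 1;0 0 0 0 0 0 1")

```text
time: 22.02
tcp_pos: [0.5891, 0.2787, 0.2002]
tool_rot: [-179.8, 0.0, 80.1]
force: [-12.7, -0.1, 3.5]
gripper_width: 0.0099
```

```bash
python3 go.py;python3 -c "
from h import *
save('w11.png',cam('wrist')['img'])
save('s11.png',cam('scene')['img'][60:260,240:480])"
```

```text
t 22.025 tcp [0.5891 0.2787 0.2002] [-179.8024    0.0297   80.0647] F [-12.7475  -0.0585   3.4907] w 0.009873794913837096 q [-49.0076  25.326   26.7973  83.8937 -11.6813  73.7146 -31.051 ]
```

View pics/s11.png

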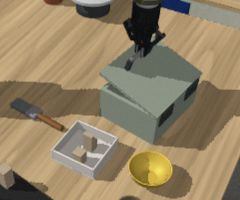

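View pics/w11.png

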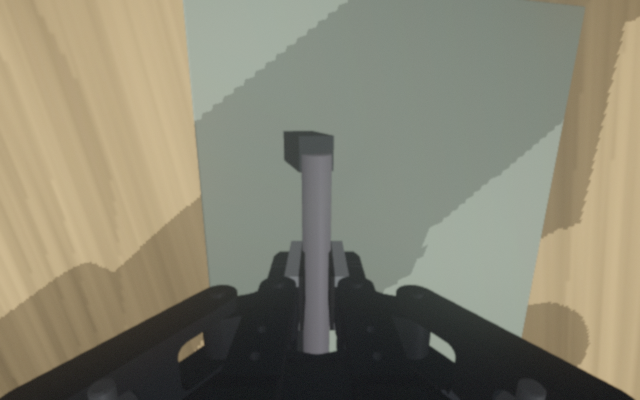

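move_arm(steps="0 0 0 0 0.003 -0.005 1;0 0 0 0 0.003 -0.005 1;0 0 0 0 0.0036 -0.0047 1;0 0 0 0 0.0036 -0.0047 1;0 0 0 0 0.004 -0.0045 1;0 0 0 0 0.004 -0.0045 1;0 0 0 0 0.0043 -0.0042 1;0 0 0 0 0.0043 -0.0042 1;0 0 0 0 0 0 1")

```text
time: 23.25
tcp_pos: [0.619, 0.2734, 0.2387]
tool_rot: [-179.9, -0.0, 80.1]
force: [-14.8, -2.1, 11.6]
gripper_width: 0.0098
```

move_arm(steps="0 0 0 0 0.0045 -0.0038 1;0 0 0 0 0.0045 -0.0038 1;0 0 0 0 0.0045 -0.0036 1;0 0 0 0 0.0045 -0.0036 1;0 0 0 0 0 0 1;0 0 0 0 0 0 1;0 0 0 0 0 0 1;0 0 0 0 0 0 1")

```text
time: 24.25
tcp_pos: [0.6371, 0.2702, 0.2543]
tool_rot: [-180.0, -0.1, 80.0]
force: [-13.1, -2.0, 13.3]
gripper_width: 0.0091
```

```bash
python3 go.py;python3 -c "
from h import *
save('w12.png',cam('wrist')['img'])
c=cam('scene');save('s12.png',cv2.resize(c['img'][80:230,280:460],None,fx=4,fy=4,interpolation=cv2.INTER_CUBIC))
save('d12.png',cam('side')['img'])"
```

```text
t 24.25 tcp [0.6371 0.2702 0.2543] [-179.976    -0.084    80.0491] F [-13.0947  -2.0133  13.3168] w 0.009141460900555915 q [-44.9584  29.0058  27.5818  72.5439 -13.2069  81.4906 -28.3717]
```

View pics/s12.png

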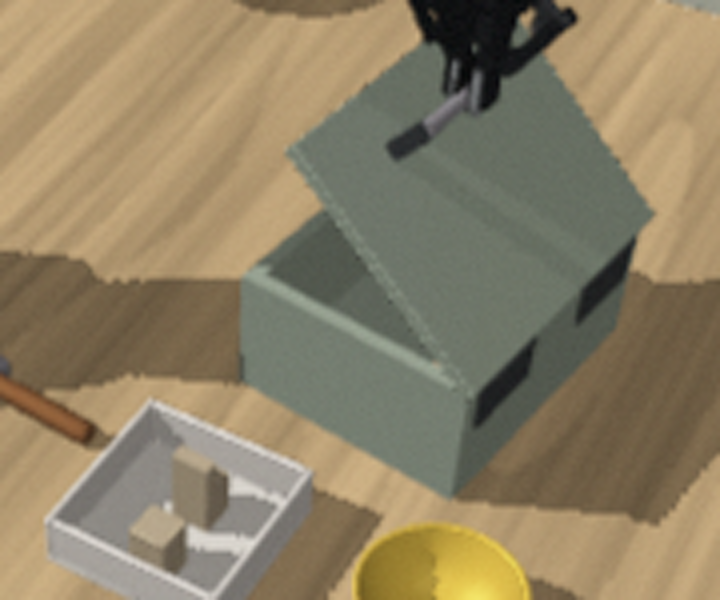

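View pics/d12.png

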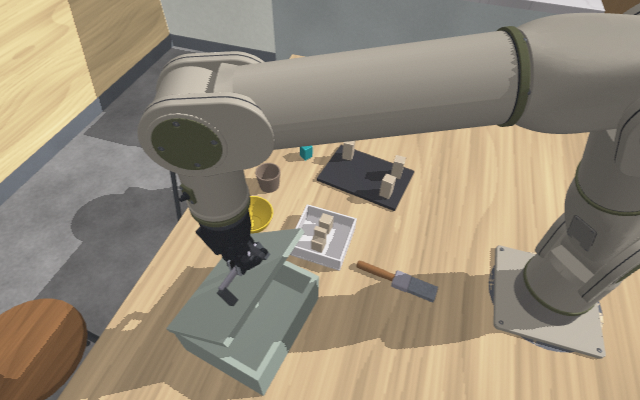

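View pics/w12.png

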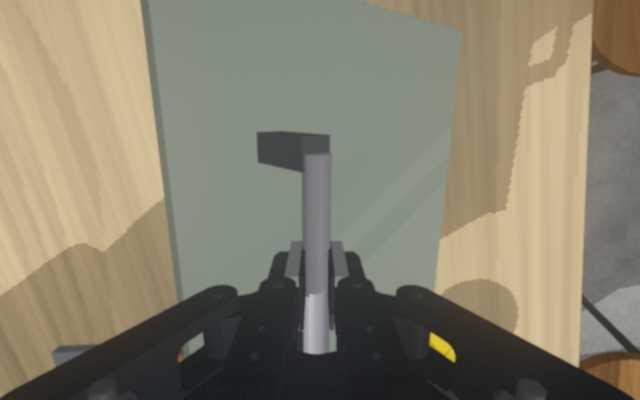

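Run:
```python
from h import *
S=cam("scene");s0=cam("side")
h=np.array([.734,.250,.11]);ex=np.array([.985,-.174,0]);ey=np.array([.174,.985,0]);ez=np.array([0,0,1.])
for a in (34,37,40,43,46):
    t=np.radians(a);r=lambda y:h+ex*(-.212*np.cos(t)+.012*np.sin(t))+ez*(.212*np.sin(t)+.012*np.cos(t))+ey*y
    print(a,proj(S,r(.125)),proj(S,r(-.125)),proj(s0,r(-.125)))
    print()
s=arm.read_state();print(s["joint_velocities"])
```

```text
34 [399.2267549  78.3276029] [348.6623915 118.4379422] [307.33827774 233.70169112]

37 [401.55980341  76.60452851] [350.84143811 116.85100422] [304.13892492 229.72466161]

40 [404.0380026   75.02036391] [353.18312881 115.41736703] [300.70064943 225.72545163]

43 [406.65707326  73.58293758] [355.68430698 114.14514026] [297.03472312 221.72154016]

46 [409.41203887  72.2998795 ] [358.34106284 113.04221015] [293.15418737 217.73093429]

[-0.02412976 -0.00635902  0.02128555 -0.10688218 -0.04430475  0.04476642
  0.0657091 ]
```

move_arm(steps="0 0 0 0 0 0 1;0 0 0 0 0 0 1;0 0 0 0 0 0 1;0 0 0 0 0 0 1")

```text
time: 25.0
tcp_pos: [0.6372, 0.2702, 0.2543]
tool_rot: [-180.0, -0.1, 80.0]
force: [-13.5, -2.3, 13.8]
gripper_width: 0.0098
```

```bash
python3 go.py; python3 -c "
from h import *
print(arm.sign_off())"
```

```text
t 25.0 tcp [0.6372 0.2702 0.2543] [-179.9791   -0.0801   80.0451] F [-13.4513  -2.2737  13.8324] w 0.009830425876571876 q [-44.9581  29.0062  27.5837  72.543  -13.2029  81.4907 -28.3745]
the job is handed in; nothing more can be done
None
```

I put the short and the broken post in the scrap tray, then lifted the lid by its bar to about 40° and handed the job in at 25.0 s while still holding it. No verdict came back.

- **Posts:** the last pictures show both rejects standing released in the tray. The three sound posts are upright on the slab and look unmoved in the pictures, though I did not measure them again.
- **Bystanders:** the bowl, pot and brush also look unmoved; this too was by eye only.
- **Lid angle:** bar travel gives 39 to 41°, and the lid's front corner in the scene view gives about 39°.
- **Hold:** the arm is still, with about 19 N on the tool and the bar between the jaws.
- **Readings that disagreed:**
  - The scene and side cameras differed by up to about 13 mm on the bar, so I fixed its position with the wrist camera before grasping.
  - The jaws read about 10 mm on the 12 mm bar, and likewise about 29 mm on the 30 mm posts.
  - A steady sideways pull of about 13 N stayed on the tool while the lid was held.

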